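# Shut the upholsterer's tack chest

## Robot

A 7-joint arm with a two-finger parallel gripper is mounted at the origin on the work surface. World frame = base frame: x ahead of the robot, y to its left, z up, the work surface at z = 0. Lengths are in m, angles in rad, forces in N, time in s.
With the tool pointing down it reaches from about 0.4 to 0.85 m from the base axis. Payload 10.4 kg.
Tool frame: the origin (TCP) lies at the very end of the fingers, on their centre line; the grasp point (between the pads) lies 19 mm behind it; z points along the fingers, y is the line along which they close (so a half turn about z gives the same grasp; the last joint's range is limited). The gripper opens to 87 mm and grips with 3 to 60 N. Pads are 19 mm wide; open, the fingers measure 117 mm over their backs; the gripper's body (75 mm by 190 mm) begins 51 mm behind the grasp point.
Start: joints at [-1.172, 0.332, -0.065, 1.46, 0.022, 1.35, -0.088], TCP at [0.256, 0.57, 0.223] pointing down, gripper open.
Joint ranges: [-2.6, 2.6], [-0.5, 2.12], [-1.47, 1.34], [0.16, 2.42], [-1.27, 4.41], [0.06, 2.06], [-2.6, 2.6]. Speed limits (rad/s): [2.22, 2.22, 2.79, 2.79, 3.14, 3.14, 3.14].

## Interface

Orientations are given as a unit quaternion [x, y, z, w].
In Python, from bench import r gives the robot as it stands.
- The arm moves only by the shell command python3 -m crank 'ROWS' [FORCE]. ROWS is JSON, a list that holds one entry, the list of rows, each a list of 5 numbers: the shift along the tool's x, y, z in mm, then the turn about the tool's z in degrees, then the opening, from -1 (shut) to 1 (fully open). A call has 1 to 20 rows; each row is the pose to reach, as a shift and turn from the pose commanded when the call began, along the tool's axes at that moment; what a row does not reach only later rows make up. A row lasts 1/10 s, in which the tool goes at most 50 mm and 8.59 degrees, less where a joint would pass 70% of its speed; a pose out of reach is approached as far as the arm can. A call with a gripper value outside its range is refused whole. The fingers move at their own pace and stop on an object; FORCE is the grip in N (left out, the last holds). Time passes only in rows, so rows that repeat a pose let the fingers close. It gives the time, the measured TCP pose, the force, the opening and the grip force at its end, in the units of the state.
- r.read_state(): the state, without advancing time (a new reading comes with each control period).
- r.camera(name): name is "scene" or "top" or "wrist"; returns a dict with "image" (384x512x3 uint8, red, green, blue), "vfov" (degrees; the focal length in pixels is half the picture's height over the tangent of half this angle, whatever the lens; pixels are square), "cx", "cy" (the principal point, pixels), "eye" and "attitude" of the camera in the world. Camera axes: x right, y down, z forward; pixel columns grow to the right and rows downward; lengths in m; the calibration is good to about 2 mm. A picture is of the moment at which its call begins. There is no depth.
- r.close_job(): hands the job in; it is judged then, once.
The state is a dict: "time": time; "joint_positions": joint angles; "joint_vel": joint speeds; "joint_torque": joint torques, N m; "ee_pos": TCP position; "eef_rot": TCP orientation; "ft_force": force on the tool from outside, world axes, zero at the start; "torque": the same for the moment, N m; "width": finger opening in m; "grip_force": force on a finger pad.
Only numpy, scipy, OpenCV 4.12 (cv2) and the standard library are available. Lean on these libraries where they do the work, as an engineer would, in place of code of your own. Each camera call takes 0.05 s, during which the arm holds its last target. There are 200 camera calls.

## Task

Close up the little wooden tack chest before the sanding starts: with the fingertips push both of its open drawers fully home, and only then push the raised lid down until it lies shut on the chest. Everything is pushed, nothing is gripped, lifted or pulled open any further, and the things standing and lying around the chest stay as they are.

Things in the scene. Friction and masses are not known exactly. Their poses are not given: they have to be found in the camera images.
- chest: dark wooden chest fixed to the bench, 160 (x) by 310 (y) by 100 mm high with the lid shut. Origin: centre of its underside, on the bench top. Its -x side is the front, with the two drawers; z is up. Under the lid is an open tray whose rim is 92 mm above the bench; the front wall of the chest (x = -80 mm) is flush with the shut drawers.
- left_drawer (a joint): how far the left drawer (at chest y = +72.5 mm) stands out, m: 0 is fully home, against a firm stop; grows as it comes out towards chest -x. The front panel is 134 mm wide and reaches from 14 to 64 mm above the bench; its outer face is at chest x = -80 mm minus this value. Slides with about 1.5 N of friction and stays where it is left.
- right_drawer (a joint): the same for the right drawer (at chest y = -72.5 mm)
- left_knob (a point): centre of the outer flat face of the left drawer's brass knob (22 mm across, 18 mm proud of the panel), 44 mm above the bench; moves with the drawer. The drawer may be pushed by the knob or the panel.
- right_knob (a point): the same on the right drawer
- lid (a joint): opening angle of the chest's flat lid, rad: 0 is shut (level), about 1 is raised, its free edge up and the lid still slanting forward over the tray from its hinge at the rear, so that its outer face looks up and to the rear. A stiff hinge: it stays at any angle and takes 2 to 4 N near its free edge to push down, onto a firm stop.
- lid_hinge (a point): middle of the lid's hinge line, at the chest's rear top edge (chest x = +80 mm, 92 mm above the bench); the line runs along chest y. The lid is 165 mm from hinge to free edge, 314 mm wide, 8 mm thick; its underside passes through the hinge line.
- lid_edge (a point): middle of the lid's free edge, on its upper (outer) face; moves with the lid. At joint angle a it lies 165 mm times cos(a) in front of the hinge line and 165 mm times sin(a) above it (plus the 8 mm thickness along the lid's normal).
- tin: bystander: small upright metal tin, 44 mm across, 55 mm high, standing in front of the chest between the lanes of the two drawers, about 195 mm in front of the chest's origin. Origin: centre of the underside, z up.
- jar: bystander: upright brown glass jar, 70 mm across, 100 mm high, to the left of the chest. Origin: centre of the underside, z up.
- hammer: bystander: hammer 240 mm long, lying to the right of the chest. Origin: underside of its middle, x towards the head.
- brush: bystander: brush 200 mm long lying far to the left. Origin: underside of its middle, x towards the bristles.
- spool: bystander: wooden spool standing far to the right, 60 mm across and high. Origin: centre of the underside.
- dish: bystander: blue dish 120 mm across, 25 mm high, far to the left. Origin: centre of the underside.

How it is judged:
On the way, in this order (a step that is already met when the one before it is completed fails the run):
1. both drawers are fully home while the lid is still up (value of joint each of left_drawer, right_drawer below 0.005 m and value of joint lid above 0.3 rad), for 0.1 s.
2. the lid is shut (value of joint lid below 0.04 rad), for 0.2 s.
At the end, for the whole second after the job is handed in: both drawers within 5 mm of fully home and the lid within 0.04 rad of shut (value of joint each of left_drawer, right_drawer below 0.005 m and value of joint lid below 0.04 rad); the robot touches nothing.
It fails at once if a bystander is moved more than 30 mm, lifted or knocked over (distance of any of tin, jar, hammer, brush, spool, dish from where it was at the start of the episode above 0.03 m or angle between any of tin, jar, spool's own z axis and vertical above 0.5 rad).
It fails at once if a drawer is pulled farther out or the lid lifted farther up than any start (value of joint any of left_drawer, right_drawer above 0.095 m or value of joint lid above 1.12 rad).
It also fails if it takes over 56 s, if anything falls off the work surface, if the arm or the gripper's body presses on something with over 40 N, if the wrist force passes 120 N, or if a joint passes its speed limit or range.

## Working session

There is one attempt and no reset: what is moved stays moved. The work goes in short steps, Python scripts to look and compute and a shell command to move; the robot and the scene stay as the last step left them, time stands still between calls to the robot, and variables do not carry over. Pictures are saved under pics/ and viewed, at most 10 in all, crops included, and the job is handed in when it is done.

```bash
mkdir -p pics; python3 - <<'E'
from bench import r
import cv2,json
s=r.read_state();print(s['time'],s['ee_pos'],s['eef_rot'],s['width'])
for n in("scene","top"):
    c=r.camera(n);cv2.imwrite(f"pics/{n}0.png",c["image"][:,:,::-1])
    print(n,[ (k,c[k]) for k in c if k!="image"])
E
```

```text
0.0 [0.25569664 0.56987064 0.22173119] [ 2.09315003e-01  9.77847987e-01 -7.25029851e-04 -1.36980401e-04] 0.08664624212803371
scene [('vfov', 53.477878813024994), ('cx', 256.6364628284477), ('cy', 191.0111138781742), ('eye', array([1.00516161, 0.48732445, 1.08203532])), ('attitude', array([ 0.33059416,  0.89656283, -0.27754195, -0.09926254]))]
top [('vfov', 42.835094628522704), ('cx', 256.958565838755), ('cy', 192.04470438983344), ('eye', array([ 0.18800531, -0.01236227,  2.07233373])), ('attitude', array([-0.69707911,  0.71055694, -0.06384911,  0.07150418]))]
```

View pics/scene0.png

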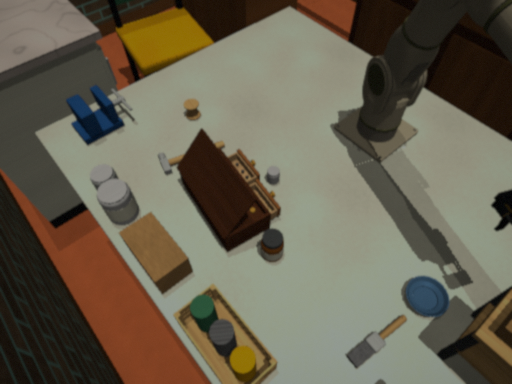

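View pics/top0.png

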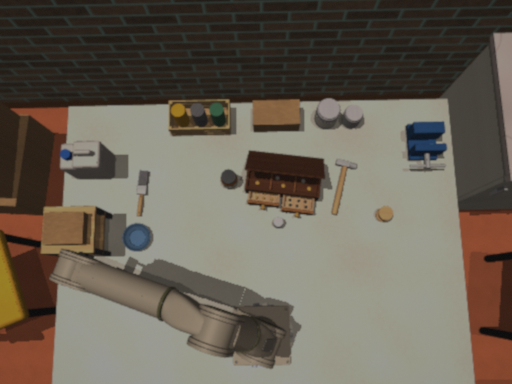

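The top view shows the chest at about (285,178), its knobs near (263,206) and (297,214), and the tin at (279,222). The lid is raised at the rear. I'll enlarge both views.

```bash
python3 - <<'E'
import cv2
a=cv2.imread("pics/top0.png")[140:240,215:350];cv2.imwrite("pics/t1.png",cv2.resize(a,None,fx=5.9,fy=5.9,interpolation=cv2.INTER_CUBIC))
a=cv2.imread("pics/scene0.png")[125:265,150:310];cv2.imwrite("pics/s1.png",cv2.resize(a,None,fx=4,fy=4,interpolation=cv2.INTER_CUBIC))
E
```

```text
(no output)
```

View pics/t1.png

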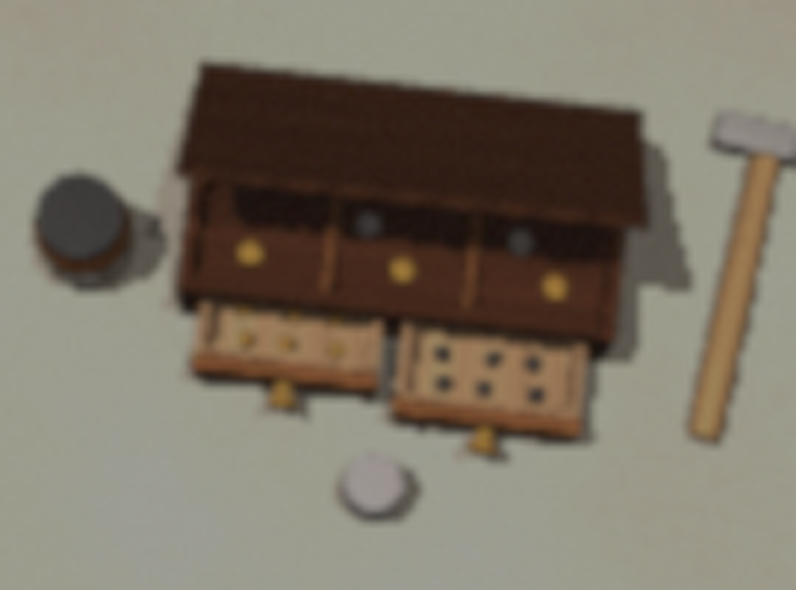

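View pics/s1.png

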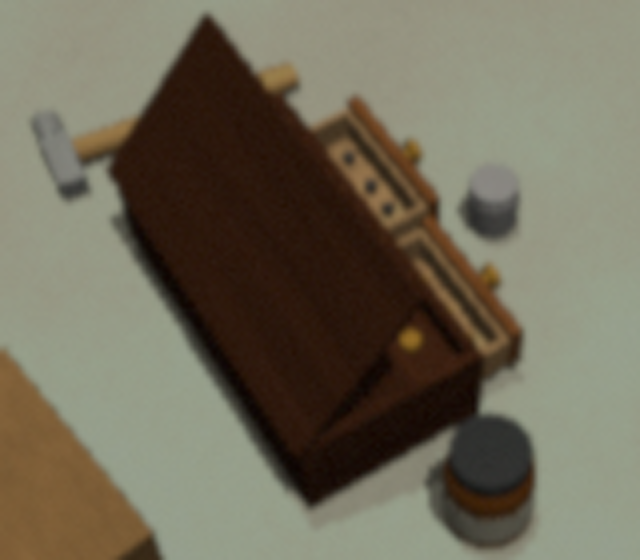

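Top crop (5.9x, offset 215,140):
- lid rear corners (203,66) and (640,112)
- lid free edge (180,172) and (648,225)
- knobs (283,397) and (484,441)
- tin top (375,484)

Scene crop (4x, offset 150,125):
- lid free corners (208,15) and (420,300)
- hinge corners (112,172) and (310,442)
- knobs (412,152) and (490,277)

Next I'll fit one model to all of these points.

```bash
cat > fit.py <<'E'
from bench import r
import numpy as np, json
from scipy.spatial.transform import Rotation as R
from scipy.optimize import least_squares
C={n:r.camera(n) for n in("top","scene")}
def proj(n,p):
    c=C[n];f=192/np.tan(np.radians(c["vfov"]/2));q=R.from_quat(c["attitude"]).inv().apply(np.array(p)-c["eye"])
    return np.array([c["cx"]+f*q[0]/q[2],c["cy"]+f*q[1]/q[2]])
def ray(n,uv,z):
    c=C[n];f=192/np.tan(np.radians(c["vfov"]/2))
    d=R.from_quat(c["attitude"]).apply([(uv[0]-c["cx"])/f,(uv[1]-c["cy"])/f,1]);return c["eye"]+d*(z-c["eye"][2])/d[2]
T=lambda u,v:np.array([u/5.9+215,v/5.9+140]); S=lambda u,v:np.array([u/4+150,v/4+125])
def W(P,p): return np.r_[R.from_euler('z',P[2]).apply(p)+[P[0],P[1],0]]
def obs(P):
    a,l,rr=P[3:6];s,c=np.sin(a),np.cos(a)
    hin=lambda y:[.08+.008*s,y,.092+.008*c]
    fo=lambda y:[.08-.165*c+.008*s,y,.092+.165*s+.008*c]; fi=lambda y:[.08-.165*c,y,.092+.165*s]
    L=.157
    return [("top",hin(L),T(203,66)),("top",hin(-L),T(640,112)),("top",fi(L),T(180,172)),("top",fi(-L),T(648,225)),
    ("top",[-.098-l,.0725,.044],T(283,397)),("top",[-.098-rr,-.0725,.044],T(484,441)),
    ("scene",fo(-L),S(208,15)),("scene",fo(L),S(420,300)),("scene",hin(-L),S(112,172)),("scene",hin(L),S(310,442)),
    ("scene",[-.098-l,.0725,.044],S(490,277)),("scene",[-.098-rr,-.0725,.044],S(412,152)),
    ("scene",[-.08,.155,.092],S(478,360)),("scene",[.08,.155,0],S(310,505)),("top",[-.08,.155,.092],T(183,300)),("top",[-.08,-.155,.092],T(612,338))]
def res(P): return np.concatenate([proj(n,W(P,p))-uv for n,p,uv in obs(P)])
if __name__=="__main__":
    o=least_squares(res,[.7,-.1,0,1,.05,.06],loss='soft_l1');P=o.x
    print("P",P.round(4));print(res(P).reshape(-1,2).round(1).tolist())
    for k,x,y in(("Lk",-.098-P[4],.0725),("Rk",-.098-P[5],-.0725)):print(k,W(P,[x,y,.044]).round(3))
    a=P[3];print("edge",W(P,[.08-.165*np.cos(a)+.008*np.sin(a),0,.092+.165*np.sin(a)+.008*np.cos(a)]).round(3))
    print("tin",ray("top",T(375,484),.055),ray("scene",S(495,187),.055)); print("jar",ray("top",T(80,216),.1),ray("scene",S(490,447),.1))
    s=r.read_state();print(s['ee_pos'],R.from_quat(s['eef_rot']).as_matrix().round(3))
E
python3 fit.py
```

```text
P [ 0.6446 -0.1061 -0.1413  0.8654  0.0404  0.0552]
[[-0.8, -1.3], [0.0, -0.4], [-1.4, 0.0], [-0.4, 0.5], [-0.7, -0.3], [-0.8, -0.2], [-0.8, -2.7], [0.3, -2.3], [-1.0, -2.2], [-3.2, 2.7], [-0.1, -0.9], [-0.2, -0.8], [2.3, -2.8], [0.6, -0.0], [-1.9, -2.0], [0.2, 0.4]]
Lk [ 0.518 -0.015  0.044]
Rk [ 0.483 -0.156  0.044]
edge [ 0.624 -0.103  0.223]
tin [ 0.45128764 -0.08125846  0.055     ] [ 0.46092204 -0.07206491  0.055     ]
jar [0.63839919 0.12182293 0.1       ] [0.64415316 0.12510438 0.1       ]
[0.25577753 0.57003434 0.2220763 ] [[-0.912  0.409 -0.   ]
 [ 0.409  0.912 -0.001]
 [-0.    -0.001 -1.   ]]
```

The residuals are within a few pixels, and the tin comes out 191 mm in front of the chest, as stated. I'll swing over to stand off in front of the left knob, fingers shut and gripper square to the chest.

```bash
python3 -m crank '[[[-44,-44,0,-4,-1],[-88,-88,0,-8,-1],[-132,-132,0,-12,-1],[-165,-164,0,-16,-1],[-198,-197,0,-16,-1],[-231,-230,0,-16,-1],[-264,-262,0,-16,-1],[-297,-295,0,-16,-1],[-330,-328,0,-16,-1],[-363,-361,0,-16,-1],[-396,-394,0,-16,-1],[-420,-418,0,-16,-1],[-440,-437,0,-16,-1],[-440,-437,0,-16,-1],[-440,-437,0,-16,-1],[-440,-437,0,-16,-1],[-440,-437,0,-16,-1]]]' 20
python3 - <<'E'
from bench import r
import cv2
from scipy.spatial.transform import Rotation as R
s=r.read_state();print(s['time'],s['ee_pos'],R.from_quat(s['eef_rot']).as_matrix().round(3).tolist(),s['width'],s['ft_force'])
c=r.camera("wrist");print([(k,c[k]) for k in c if k!="image"]);cv2.imwrite("pics/w1.png",cv2.resize(c["image"][:,:,::-1],None,fx=1.5,fy=1.5))
E
```

```text
time: 1.9
ee_pos: [0.4781, -0.0073, 0.2225]
eef_rot: [0.07, 0.998, 0.0, -0.0]
ft_force: [0.3, -0.2, -0.2]
width: 0.0003
grip_force: 0.0
1.9 [ 0.47814401 -0.00734857  0.22249607] [[-0.99, 0.14, -0.0], [0.14, 0.99, 0.0], [0.0, 0.0, -1.0]] 0.00026139105887021245 [ 0.29475677 -0.1810525  -0.24625772]
[('vfov', 64.87447046104768), ('cx', 261.10805958965335), ('cy', 194.3280153854337), ('eye', array([0.39869327, 0.00402519, 0.38376218])), ('attitude', array([0.74714064, 0.64851859, 0.09539853, 0.11001646]))]
```

View pics/w1.png

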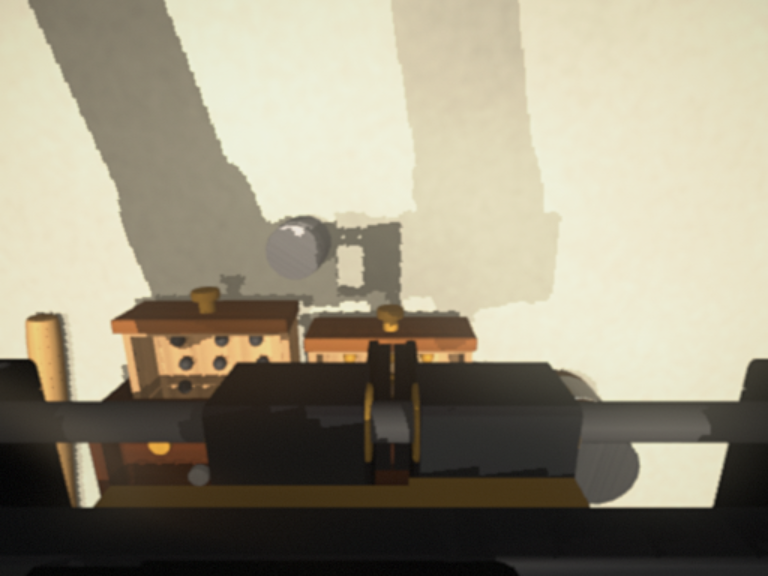

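The wrist view (1.5x) shows the left knob face at about (390,312), the right knob at (205,293) and the tin's top at (294,250). Both drawer lanes are clear. I'll check these positions in metres.

```bash
python3 - <<'E'
import fit
from fit import *
C["wrist"]=r.camera("wrist")
P=[.6446,-.1061,-.1413]
for n,u,v,z in(("Lk",390,308,.05),("Rk",205,290,.05),("tin",294,250,.055),("Ltop R",306,338,.064),("Ltop L",476,338,.064),("Rtop R",112,320,.064),("Rtop L",298,316,.064),("RkBody",205,310,.064)):
    w=ray("wrist",(u/1.5,v/1.5),z); print(n,w.round(3),"chest",R.from_euler('z',-P[2]).apply(w-[P[0],P[1],0]).round(3))
E
```

```text
Lk [ 0.511 -0.014  0.05 ] chest [-0.145  0.073  0.05 ]
Rk [ 0.477 -0.153  0.05 ] chest [-0.16 -0.07  0.05]
tin [ 0.455 -0.077  0.055] chest [-0.192  0.002  0.055]
Ltop R [ 0.521 -0.08   0.064] chest [-0.126  0.009  0.064]
Ltop L [0.54  0.048 0.064] chest [-0.126  0.138  0.064]
Rtop R [ 0.487 -0.221  0.064] chest [-0.14  -0.136  0.064]
Rtop L [ 0.503 -0.082  0.064] chest [-0.143  0.004  0.064]
RkBody [ 0.489 -0.15   0.064] chest [-0.148 -0.065  0.064]
```

Consistent within a few millimetres. Now I'll descend and push the left drawer most of the way.

```bash
python3 -m crank '[[[0,0,40,0,-1],[0,0,80,0,-1],[0,0,120,0,-1],[0,0,155,0,-1],[0,0,187,0,-1],[0,0,187,0,-1],[0,0,187,0,-1],[-10,0,187,0,-1],[-20,0,187,0,-1],[-27,0,187,0,-1],[-33,0,187,0,-1],[-39,0,187,0,-1],[-45,0,187,0,-1],[-51,0,187,0,-1],[-56,0,187,0,-1],[-60,0,187,0,-1],[-62,0,187,0,-1]]]'
```

```text
time: 3.8
ee_pos: [0.5401, -0.0174, 0.0354]
eef_rot: [0.071, 0.997, 0.0, -0.0]
ft_force: [-2.6, 2.3, 0.9]
width: 0.0008
grip_force: 0.8
```

Contact with the drawer reads about 2.6 N. I'll continue gently until the force rises at the stop.

```bash
python3 -m crank '[[[-2,0,0,0,-1],[-4,0,0,0,-1],[-6,0,0,0,-1],[-7,0,0,0,-1],[-8,0,0,0,-1]]]'; python3 -m crank '[[[-1,0,0,0,-1],[-2,0,0,0,-1],[-3,0,0,0,-1],[-4,0,0,0,-1]]]'
```

```text
time: 4.3
ee_pos: [0.5477, -0.0185, 0.0355]
eef_rot: [0.071, 0.997, 0.0, -0.0]
ft_force: [-0.6, 1.0, -0.5]
width: 0.0004
grip_force: 0.8
time: 4.7
ee_pos: [0.5516, -0.0191, 0.0355]
eef_rot: [0.071, 0.997, 0.0, -0.0]
ft_force: [-6.0, 2.3, 3.3]
width: 0.0006
grip_force: 3.2
```

```bash
python3 -m crank '[[[-1,0,0,0,-1],[-2,0,0,0,-1],[-2,0,0,0,-1]]]'; python3 -m crank '[[[-1,0,0,0,-1],[-2,0,0,0,-1],[-2,0,0,0,-1]]]'
```

```text
time: 5.0
ee_pos: [0.5516, -0.0191, 0.0354]
eef_rot: [0.071, 0.997, 0.0, -0.002]
ft_force: [-12.8, 3.1, 11.0]
width: 0.0006
grip_force: 6.4
time: 5.3
ee_pos: [0.5517, -0.0191, 0.0352]
eef_rot: [0.071, 0.997, 0.001, -0.004]
ft_force: [-22.7, 3.8, 18.8]
width: 0.0006
grip_force: 11.5
```

The position is firmly stopped with force rising, so the left drawer is home. I'll back off, rise, cross over the tin's height and come down in front of the right knob. A picture on the way will check the left drawer.

```bash
python3 -m crank '[[[15,0,0,0,-1],[35,0,-10,0,-1],[60,0,-50,0,-1],[80,-20,-80,0,-1],[91,-60,-80,0,-1],[91,-100,-80,0,-1],[91,-135,-80,0,-1],[91,-145,-80,0,-1],[91,-145,-80,0,-1],[91,-145,-80,0,-1]]]'
python3 - <<'E'
from bench import r
import cv2
c=r.camera("wrist");cv2.imwrite("pics/w2.png",cv2.resize(c["image"][:,:,::-1],None,fx=1.5,fy=1.5))
E
```

```text
time: 6.3
ee_pos: [0.4453, -0.1495, 0.1155]
eef_rot: [0.071, 0.997, 0.0, 0.0]
ft_force: [-0.1, 1.3, -0.1]
width: 0.0007
grip_force: 0.0
```

View pics/w2.png

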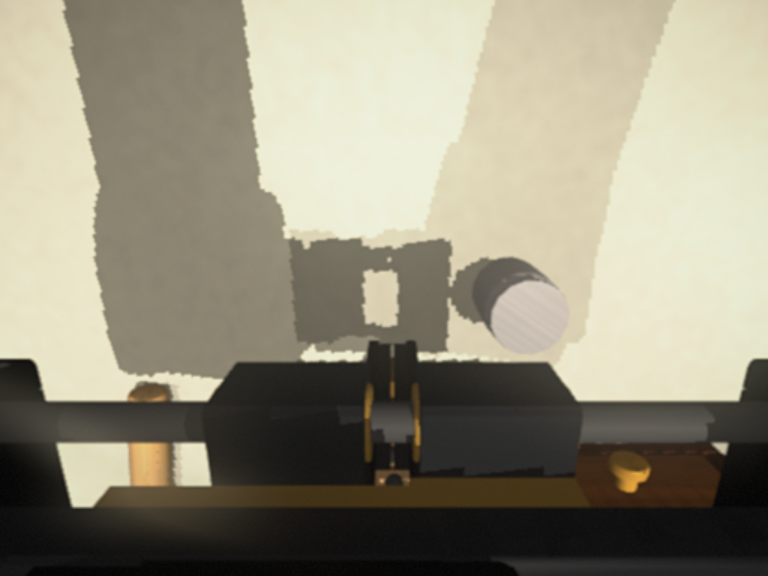

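The left knob at (632,465) sits on a flush dark front, and the tin at (525,305) hasn't been touched. Now the right drawer.

```bash
python3 -m crank '[[[0,0,30,0,-1],[0,0,60,0,-1],[0,0,79,0,-1],[0,0,79,0,-1],[0,0,79,0,-1],[-10,0,79,0,-1],[-18,0,79,0,-1],[-25,0,79,0,-1],[-32,0,79,0,-1],[-39,0,79,0,-1],[-46,0,79,0,-1],[-53,0,79,0,-1],[-60,0,79,0,-1],[-67,0,79,0,-1],[-73,0,79,0,-1],[-77,0,79,0,-1],[-80,0,79,0,-1],[-82,0,79,0,-1],[-84,0,79,0,-1]]]'; python3 -m crank '[[[-1,0,0,0,-1],[-2,0,0,0,-1],[-3,0,0,0,-1],[-4,0,0,0,-1]]]'; python3 -m crank '[[[-1,0,0,0,-1],[-2,0,0,0,-1],[-2,0,0,0,-1]]]'
```

```text
time: 8.25
ee_pos: [0.5281, -0.1622, 0.0364]
eef_rot: [0.071, 0.997, 0.0, -0.0]
ft_force: [-2.9, 1.1, 0.2]
width: 0.0002
grip_force: 0.8
time: 8.65
ee_pos: [0.5319, -0.1627, 0.0365]
eef_rot: [0.071, 0.997, 0.0, -0.0]
ft_force: [-5.1, 1.9, 1.0]
width: 0.0005
grip_force: 3.2
time: 8.95
ee_pos: [0.532, -0.1627, 0.0363]
eef_rot: [0.071, 0.997, 0.001, -0.002]
ft_force: [-11.6, 4.2, 9.7]
width: 0.0003
grip_force: 6.3
```

Same stop depth as the left (chest x about -0.104), so both drawers are home. Next I'll retreat, rise above the lid, move over its outer face and look.

```bash
python3 -m crank '[[[15,0,0,0,-1],[40,0,0,0,-1],[65,0,-20,0,-1],[70,0,-60,0,-1],[70,10,-105,0,-1],[70,25,-150,0,-1],[70,40,-195,0,-1],[70,55,-235,0,-1],[70,72,-265,0,-1],[65,72,-280,0,-1],[30,72,-280,0,-1],[-10,72,-280,0,-1],[-50,72,-280,0,-1],[-85,72,-280,0,-1],[-105,72,-280,0,-1],[-115,72,-280,0,-1],[-115,72,-280,0,-1],[-115,72,-280,0,-1]]]'
python3 - <<'E'
from bench import r
import cv2
c=r.camera("scene");a=c["image"][:,:,::-1][90:270,140:340];cv2.imwrite("pics/s2.png",cv2.resize(a,None,fx=3.3,fy=3.3,interpolation=cv2.INTER_CUBIC))
E
```

```text
time: 10.75
ee_pos: [0.6579, -0.1086, 0.3166]
eef_rot: [0.072, 0.997, -0.0, 0.0]
ft_force: [-0.0, -0.1, 0.2]
width: 0.0006
grip_force: 0.0
```

View pics/s2.png

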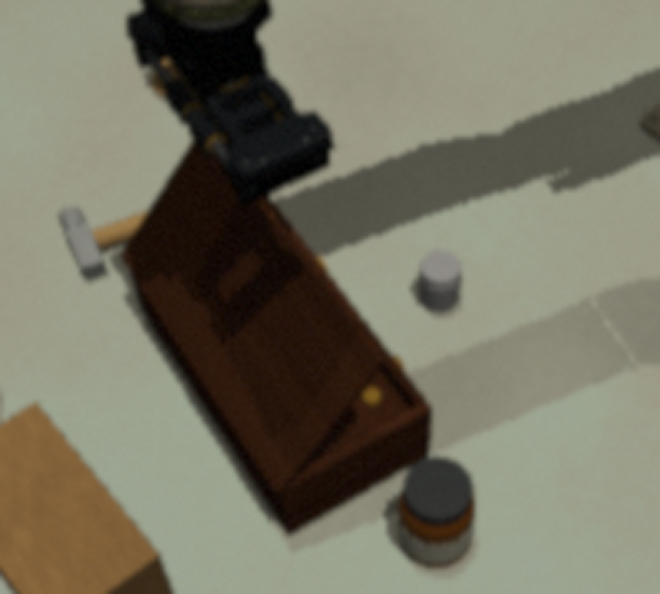

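Both drawers are flush, the lid is still up, and the tin and jar haven't moved. Now I'll press down on the outer face, drifting forward as the lid falls.

```bash
python3 -m crank '[[[0,0,30,0,-1],[0,0,60,0,-1],[0,0,80,0,-1],[0,0,95,0,-1],[0,0,105,0,-1],[0,0,113,0,-1],[2,0,120,0,-1],[5,0,127,0,-1],[8,0,134,0,-1],[10,0,140,0,-1],[10,0,140,0,-1]]]'
```

```text
time: 11.9
ee_pos: [0.6476, -0.1066, 0.1758]
eef_rot: [0.071, 0.997, 0.0, -0.001]
ft_force: [0.3, -0.1, 1.3]
width: 0.0004
grip_force: 0.2
```

```bash
python3 -m crank '[[[4,0,8,0,-1],[8,0,16,0,-1],[11,0,24,0,-1],[14,0,32,0,-1],[17,0,40,0,-1],[20,0,47,0,-1],[23,0,54,0,-1],[25,0,60,0,-1],[26,0,65,0,-1],[26,0,68,0,-1]]]';python3 -m crank '[[[0,0,2,0,-1],[0,0,4,0,-1],[0,0,6,0,-1],[0,0,7,0,-1]]]'
```

```text
time: 12.9
ee_pos: [0.6221, -0.1029, 0.1079]
eef_rot: [0.071, 0.997, 0.0, -0.0]
ft_force: [-0.2, 0.2, 1.6]
width: 0.0005
grip_force: 1.2
time: 13.3
ee_pos: [0.6222, -0.1029, 0.1012]
eef_rot: [0.071, 0.997, 0.0, -0.0]
ft_force: [-0.5, 0.0, 2.3]
width: 0.0005
grip_force: 1.1
```

```bash
python3 -m crank '[[[0,0,1,0,-1],[0,0,2,0,-1],[0,0,3,0,-1],[0,0,3,0,-1],[0,0,3,0,-1]]]'; python3 -m crank '[[[0,0,1,0,-1],[0,0,2,0,-1],[0,0,2,0,-1]]]'
```

```text
time: 13.8
ee_pos: [0.6224, -0.103, 0.1004]
eef_rot: [0.071, 0.997, 0.001, 0.0]
ft_force: [-8.7, 2.5, 18.6]
width: 0.0004
grip_force: 9.5
time: 14.1
ee_pos: [0.6225, -0.103, 0.1002]
eef_rot: [0.071, 0.997, 0.001, 0.0]
ft_force: [-18.3, 4.6, 35.2]
width: 0.0005
grip_force: 17.7
```

The lid is firmly on its stop at z = 0.100, the shut height. I'll lift straight off and check.

```bash
python3 -m crank '[[[0,0,-10,0,-1],[0,0,-50,0,-1],[0,0,-100,0,-1],[40,0,-140,0,-1],[80,0,-140,0,-1],[120,0,-140,0,-1],[160,0,-140,0,-1],[200,0,-140,0,-1],[200,0,-140,0,-1],[200,0,-140,0,-1]]]'
python3 - <<'E'
from bench import r
import cv2
c=r.camera("scene");a=c["image"][:,:,::-1][90:270,140:340];cv2.imwrite("pics/s3.png",cv2.resize(a,None,fx=3.3,fy=3.3,interpolation=cv2.INTER_CUBIC))
E
```

```text
time: 15.1
ee_pos: [0.4247, -0.0744, 0.2371]
eef_rot: [0.071, 0.997, 0.001, 0.001]
ft_force: [-0.1, -0.2, -0.1]
width: 0.0005
grip_force: 0.0
```

View pics/s3.png

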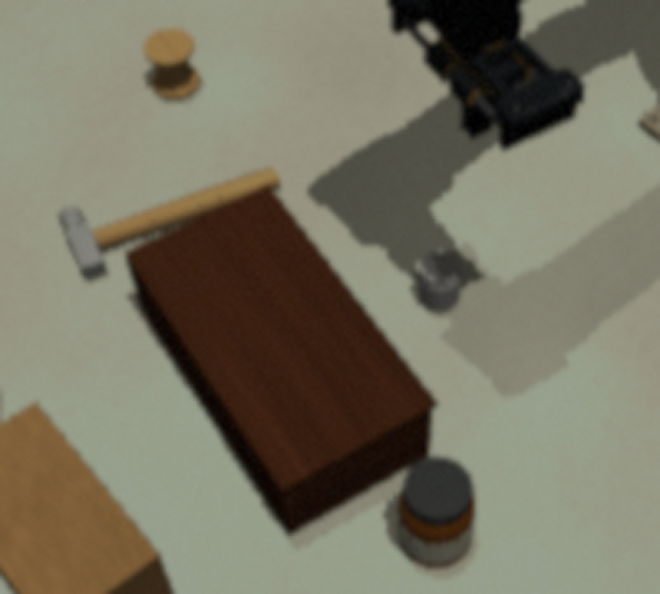

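The lid lies flat from (130,260) to (432,405). No drawer sticks out, and the tin, jar, hammer and spool are all in place.

```bash
python3 -c "
from bench import r
print(r.close_job())"
```

```text
the job is handed in; nothing more can be done
None
```

I pushed both drawers home and then the lid shut, and handed the job in at about 15 s of the 56 s allowed; the final picture shows the chest closed, with the tin, jar, hammer and spool undisturbed, and no verdict came back.

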